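# Clear the metal chips off a detector baseplate with the hung scraper block

## Task

The baseplate has to be clean before the next detector head is bolted to it: take the scraper block off the two studs of the sloping tool easel (slide it up the slope until the stud heads stand in the wide ends of its keyhole slots, then lift it off square to the panel), wipe all five loose metal chips with it off the plate's end into the chip tray there, keeping its sole flat to the plate so that no edge digs in, and finally lay the scraper down flat, sole down, on the black rubber mat in front of the easel and let go of it. Push the chips only with the scraper, never with the fingers, and leave the other things on the bench where they are.

Things in the scene. Friction and masses are not known exactly. Their poses are not given: they have to be found in the camera images.
- scraper: Loose scraper block like a small plastering float, 0.2 to 0.4 kg. Sole: white plastic plate 70 (its x) x 130 (its y) x 8 mm, with a wooden grip on top and two keyhole slots. Origin: middle of the sole's underside; z points from sole to grip; while it hangs, x points up the slope. Its long straight edges (along y) do the wiping.
- grip (a point): Middle of the scraper's wooden grip, on the sole's axis, 36 mm above its underside; axes as the scraper's. The grip is a block 64 mm long (x), 24 mm wide (y), rising from the sole's top at 8 mm to 52 mm above the underside; it is taken across its width.
- slots (a point): Midway between the wide ends of the two keyhole slots (scraper x = -12 mm, y = 0, underside). The slots run along x through the sole at y = +44 and -44 mm: narrow part 10 mm wide, its closed end at x = +17 mm; wide end a 20 mm square centred at x = -12 mm. As it hangs the studs stand in the narrow ends, near x = +13.5 mm, with 2 mm of play each side.
- easel: Fixed grey steel tool easel. Flat panel sloping 30 degrees, on open tube legs from horizontal, facing the easel's -x and up, 190 mm along the slope, reaching 80 mm right (-y) and 140 mm left (+y) of the scraper's middle; its edges 100 and 200 mm above the bench. A screwdriver clipped 115 mm left of the scraper's middle stands 29 mm off the panel. Origin on the bench under the hung scraper's middle; z up.
- studs (a point): Midway between the two fixed studs, on the panel's face. The studs stand square to the panel, 88 mm apart: shaft 6 mm across and 11.5 mm long, then a head 12 mm across and 3 mm thick. To free the scraper ease it 1 to 2 mm off the panel (3.5 mm of play under the heads; pressed on, it drags), move it 26 mm (22 to 29 will do) along its own x, up the slope, then lift it along its own z by more than 15 mm.
- hang (a point): Fixed point on the easel's panel face where the scraper's origin lies as it hangs, 150 mm above the bench.
- mat: Fixed black rubber mat, 130 (x) x 170 (y) x 4 mm, lying on the bench in front of the easel; the scraper is to lie flat on it, any way round. Origin at the middle of its underside (bench level).
- plate: Fixed aluminium baseplate on two steel rails. Flat top face 50 mm above the bench, 200 mm in x (-100 to +100) and 290 mm in y (from -130 to +160 mm of its origin), 12 mm thick, no rim. Screws in it are flush. Origin at bench level. The tray is at its -y end: chips are wiped along the plate's -y over that edge.
- tray: Fixed open chip tray of grey sheet, 230 (x) x 130 (y) x 34 mm tall, wall and floor 3 mm, tucked 10 mm under the plate's -y end so that chips wiped over the edge drop in. Origin at the middle of its underside (bench level); axes as the plate's. From the plate's origin it lies at y = -185 mm.
- slug0: loose steel punch slug, a round chip 24 mm across and 4 mm thick, lying flat on the baseplate; origin at the middle of its underside
- slug1: loose steel punch slug, a round chip 22 mm across and 4 mm thick, lying flat on the baseplate; origin at the middle of its underside
- slug2: loose steel punch slug, a round chip 28 mm across and 4 mm thick, lying flat on the baseplate; origin at the middle of its underside
- offcut0: loose sawn steel bar end, a flat oblong chip 30 x 14 x 5 mm, lying flat on the baseplate; origin at the middle of its underside
- offcut1: loose sawn steel bar end, a flat oblong chip 22 x 16 x 5 mm, lying flat on the baseplate; origin at the middle of its underside
- jar: Bystander: closed glass jar, 68 mm across, 100 mm tall, on the bench beyond the plate. Origin at its underside.
- fitting: Bystander: brass union, 32 mm across, 46 mm tall, on the bench beyond the plate. Origin at its underside.
- gasket: Bystander: copper ring gasket, 82 mm across, 4 mm thick, lying on the bench beyond the plate. Origin at the middle of its underside.
- wrench: Bystander: wrench 170 mm long lying on the bench between the robot and the plate.
- screwdriver: Bystander: screwdriver 190 mm long lying on the bench behind the easel.
- blank: Bystander: round steel blank flange, 70 mm across, 13 mm thick, lying on the bench to the left of the mat. Origin at the middle of its underside.

How it is judged:
On the way, in this order (a step that is already met when the one before it is completed fails the run):
1. the scraper is off the studs: its origin more than 60 mm from where it hung (distance between scraper and hang above 0.06 m), for 0.1 s.
2. all five chips lie in the tray (x of slug0 in the frame of tray between -0.113 and 0.113 m and y of slug0 in the frame of tray between -0.063 and 0.063 m and z of slug0 in the frame of tray between -0.005 and 0.032 m and x of slug1 in the frame of tray between -0.113 and 0.113 m and y of slug1 in the frame of tray between -0.063 and 0.063 m and z of slug1 in the frame of tray between -0.005 and 0.032 m and x of slug2 in the frame of tray between -0.113 and 0.113 m and y of slug2 in the frame of tray between -0.063 and 0.063 m and z of slug2 in the frame of tray between -0.005 and 0.032 m and x of offcut0 in the frame of tray between -0.113 and 0.113 m and y of offcut0 in the frame of tray between -0.063 and 0.063 m and z of offcut0 in the frame of tray between -0.005 and 0.032 m and x of offcut1 in the frame of tray between -0.113 and 0.113 m and y of offcut1 in the frame of tray between -0.063 and 0.063 m and z of offcut1 in the frame of tray between -0.005 and 0.032 m), for 0.2 s.
At the end, for the whole second after the job is handed in: All five chips lie in the tray (their origins inside its walls and below its rim), and the scraper lies at rest flat on the mat, sole down within 0.1 rad, its origin within 45 mm of the mat's middle along the mat's x and 55 mm along its y, and released (all of step 2 and x of scraper in the frame of mat between -0.045 and 0.045 m and y of scraper in the frame of mat between -0.055 and 0.055 m and z of scraper in the frame of mat below 0.01 m and angle between scraper's own z axis and vertical below 0.1 rad and linear speed of scraper below 0.02 m/s); the robot touches nothing.
It fails at once if the scraper touches the plate while its sole leans more than 0.26 rad (15 degrees) from level (contact force between scraper and plate above 0.5 N and angle between scraper's own z axis and vertical above 0.26 rad).
It fails at once if a chip is pushed by the fingers or the arm instead of the scraper (over 0.5 N) (contact force between any of the fingers, the arm and slug0 above 0.5 N or contact force between any of the fingers, the arm and slug1 above 0.5 N or contact force between any of the fingers, the arm and slug2 above 0.5 N or contact force between any of the fingers, the arm and offcut0 above 0.5 N or contact force between any of the fingers, the arm and offcut1 above 0.5 N).
It fails at once if a bystander is moved by more than 30 mm (distance of any of jar, fitting, gasket, wrench, screwdriver, blank from where it was at the start of the episode above 0.03 m).
It also fails if it takes over 58 s, if anything falls off the work surface, if the arm or the gripper's body presses on something with over 40 N, if the wrist force passes 120 N, or if a joint passes its speed limit or range.

## Robot

A 7-joint arm with a two-finger parallel gripper is mounted at the origin on the work surface. World frame = base frame: x ahead of the robot, y to its left, z up, the work surface at z = 0. Lengths are in m, angles in rad, forces in N, time in s.
With the tool pointing down it reaches from about 0.425 to 1.025 m from the base axis. Payload 9.4 kg.
Tool frame: the origin (TCP) lies at the very end of the fingers, on their centre line; the grasp point (between the pads) lies 19 mm behind it; z points along the fingers, x is the direction in which the jaws open and shut, and the axes are right-handed (so a half turn about z gives the same grasp; the last joint's range is limited). The gripper opens to 93 mm and grips with 3 to 60 N. Pads are 15 mm wide; open, the fingers measure 128 mm over their backs; the gripper's body (75 mm by 188 mm) begins 65 mm behind the grasp point.
Start: joints at [-1.232, 0.599, -0.003, 1.599, 0.002, 0.943, -0.08], TCP at [0.293, 0.663, 0.219] pointing down, gripper open.
Joint ranges: [-2.57, 2.57], [-0.35, 1.97], [-1.29, 1.29], [0.11, 2.56], [-1.05, 4.19], [0.11, 1.86], [-2.63, 2.63]. Speed limits (rad/s): [2.22, 2.22, 3.01, 3.01, 3.14, 3.14, 3.14].

## Interface

Orientations are given as a unit quaternion [x, y, z, w].
In Python, from workcell import * gives the robot as it stands.
- The arm moves only by the shell command python3 -m pendant 'ROWS' [FORCE]. ROWS is JSON, a list of rows, each an object with "offset": the shift along the tool's x, y, z in m, a list of three; "dr": the turn, a rotation vector about the tool's x, y, z in degrees, a list of three; "claw": the gripper command: -1 is fully open, 1 is shut, values between are in proportion. A call has 1 to 10 rows; each row shifts and turns the pose as measured when the row begins, along the tool's axes as they then stand; what a row does not reach is not made up. A row lasts 1/12 s, in which the tool goes at most 41.7 mm and 7.16 degrees, less where a joint would pass 70% of its speed; a pose out of reach is approached as far as the arm can. A call with a gripper value outside its range is refused whole. The fingers move at their own pace and stop on an object; FORCE is the grip in N (left out, the last holds). Time passes only in rows, so rows that do not move let the fingers close. It gives the time, the measured TCP pose, the force and the opening at its end, in the units of the state.
- read_state(): the state, without advancing time (a new reading comes with each control period).
- read_camera(name): name is "side" or "top" or "wrist"; returns a dict with "image" (420x560x3 uint8, blue, green, red), "fx", "fy", "cx", "cy" (pixels), "world_from_camera" (4x4, takes a point from camera to world coordinates). Camera axes: x right, y up, looking along -z (the intrinsics and any distortion apply to the point x, -y, -z); pixel columns grow to the right and rows downward; lengths in m; the calibration is good to about 2 mm. A picture is of the moment at which its call begins. There is no depth.
- finish_job(): hands the job in, once; it reports no verdict.
The state is a dict: "time_s": time; "q": joint angles; "joint_vel": joint speeds; "joint_torque": joint torques, N m; "tcp_pos": TCP position; "tcp_rot": TCP orientation; "contact_force": force on the tool from outside, world axes, zero at the start; "wrist_torque": the same for the moment, N m; "gripper_width": opening from 0.0 (shut) to 1.0 (fully open).
Only numpy, scipy, OpenCV 4.12 (cv2) and the standard library are available. Lean on these libraries where they do the work, as an engineer would, in place of code of your own. Each camera call takes 0.05 s, during which the arm holds its last target. There are 200 camera calls.

## Working session

There is one attempt and no reset: what is moved stays moved. The work goes in short steps, Python scripts to look and compute and a shell command to move; the robot and the scene stay as the last step left them, time stands still between calls to the robot, and variables do not carry over. Pictures are saved under pics/ and viewed, about 8 in all and at most 12, crops included, and the job is handed in when it is done.

```bash
mkdir -p pics; cat > h.py <<'E'
from workcell import *
import numpy as np, cv2
from scipy.spatial.transform import Rotation as R
def shot(n,f):
    c=read_camera(n); cv2.imwrite('pics/'+f+'.png',c['image']); 
    np.savez('pics/'+f+'.npz',**{k:v for k,v in c.items() if isinstance(v,(int,float,np.ndarray,list)) }); print(n,[k for k in c if k!='image']); return c
def ray(f,u,v):
    c=np.load('pics/'+f+'.npz'); T=np.array(c['world_from_camera'])
    d=np.array([(u-c['cx'])/c['fx'],-(v-c['cy'])/c['fy'],-1.]); return T[:3,3],T[:3,:3]@d
def atz(f,u,v,z):
    o,d=ray(f,u,v); return o+d*(z-o[2])/d[2]
def proj(f,p):
    c=np.load('pics/'+f+'.npz'); T=np.array(c['world_from_camera']); q=T[:3,:3].T@(np.array(p)-T[:3,3])
    return c['cx']+c['fx']*q[0]/-q[2], c['cy']-c['fy']*q[1]/-q[2]
E
python3 - <<'E'
from h import *
s=read_state(); print({k:np.round(v,3) for k,v in s.items()})
for n in ['side','top','wrist']: c=shot(n,n+'0'); print(np.round(c['world_from_camera'],3),c['fx'],c['cx'],c['cy'])
a=cv2.imread('pics/top0.png');print(a.shape)
E
```

```text
{'time_s': np.float64(0.0), 'q': array([-1.232,  0.6  , -0.003,  1.6  ,  0.002,  0.943, -0.08 ]), 'joint_vel': array([-0.001,  0.   ,  0.   ,  0.   ,  0.001, -0.001,  0.001]), 'joint_torque': array([-0.0000e+00, -7.6508e+01,  1.4970e+00, -2.5235e+01, -5.3000e-02,
        1.7000e-02,  0.0000e+00]), 'tcp_pos': array([0.293, 0.663, 0.218]), 'tcp_rot': array([ 0.838,  0.546, -0.001,  0.   ]), 'contact_force': array([0.239, 0.048, 1.248]), 'wrist_torque': array([ 0.002, -0.012, -0.023]), 'gripper_width': np.float64(1.004)}
side ['fx', 'fy', 'cx', 'cy', 'world_from_camera']
[[ 0.9    0.23  -0.371  0.121]
 [-0.437  0.469 -0.768 -0.863]
 [-0.003  0.853  0.523  0.764]
 [ 0.     0.     0.     1.   ]] 472.9129007331125 279.1718693314447 215.9691962751325
top ['fx', 'fy', 'cx', 'cy', 'world_from_camera']
[[ 0.021  0.998 -0.057  0.458]
 [-1.     0.021 -0.01   0.04 ]
 [-0.009  0.058  0.998  1.511]
 [ 0.     0.     0.     1.   ]] 480.67884671633254 284.3541443323807 214.05032115462083
wrist ['fx', 'fy', 'cx', 'cy', 'world_from_camera']
[[ 0.404 -0.887 -0.224  0.229]
 [ 0.915  0.391  0.1    0.69 ]
 [-0.001 -0.246  0.969  0.385]
 [ 0.     0.     0.     1.   ]] 368.6322674209246 279.3327110162051 219.44029172112633
(420, 560, 3)
```

View pics/top0.png

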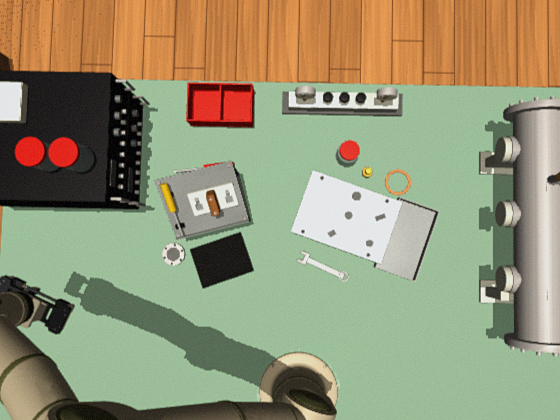

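View pics/side0.png

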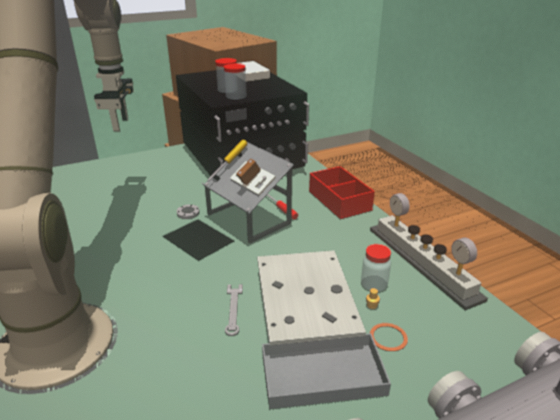

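The top picture shows the easel at about (205,200), the mat at about (222,260), the plate at about (347,217) and the tray at about (405,240), with five chips on the plate. The side picture agrees. Next I'll enlarge crops of these areas.

```bash
python3 - <<'E'
import cv2,numpy as np
a=cv2.imread('pics/top0.png')
def crop(x0,y0,w,h,s,st):
    b=cv2.resize(a[y0:y0+h,x0:x0+w],None,fx=s,fy=s,interpolation=cv2.INTER_CUBIC)
    for x in range((-x0)%st,w,st): cv2.line(b,(x*s,0),(x*s,6),(0,0,255),1);cv2.putText(b,str(x0+x),(x*s+2,12),0,.35,(0,0,255),1)
    for y in range((-y0)%st,h,st): cv2.line(b,(0,y*s),(6,y*s),(0,0,255),1);cv2.putText(b,str(y0+y),(0,y*s+12),0,.35,(0,0,255),1)
    return b
cv2.imwrite('pics/c1.png',crop(285,165,160,120,5,10))
cv2.imwrite('pics/c2.png',crop(150,155,110,120+15,7,10)[:,:])
c=cv2.imread('pics/c2.png');cv2.imwrite('pics/c2.png',crop(152,158,108,100,6,10)[:600])
E
```

```text
(no output)
```

View pics/c1.png

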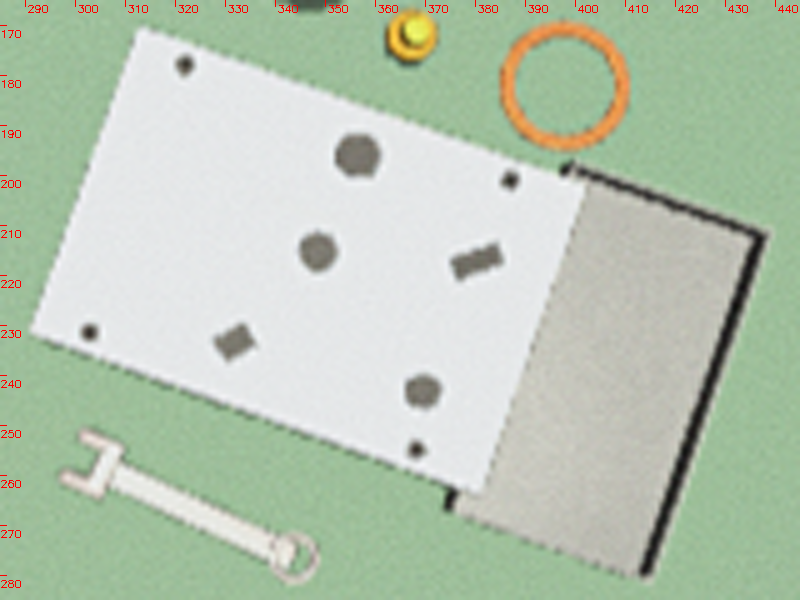

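View pics/c2.png

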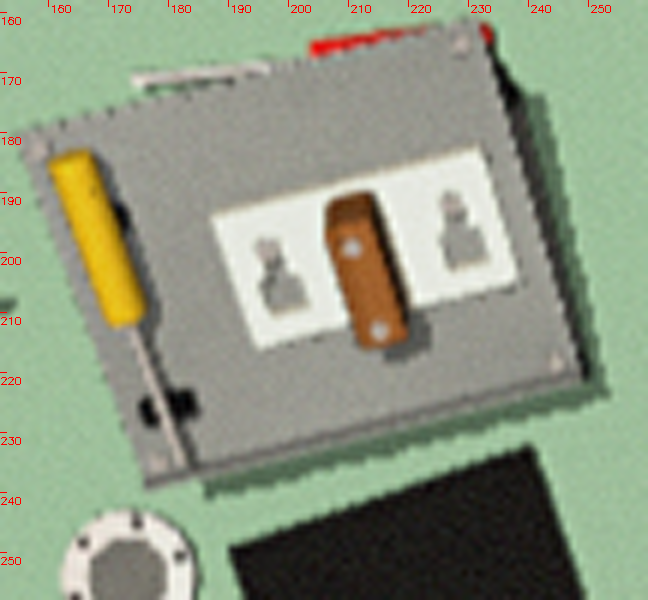

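```bash
cat > fit.py <<'E'
from h import *
from scipy.optimize import least_squares
def c1(p): return np.array(p)/5+[285,165]-0.4
def c2(p): return np.array(p)/6+[152,158]-0.4
def fit(loc,px,x0):
    loc=np.array(loc);px=np.array(px)
    def W(p): 
        r=R.from_euler('z',p[2]); return r.apply(loc)+[p[0],p[1],0]
    f=lambda p:(np.array([proj('top0',w) for w in W(p)])-px).ravel()
    s=least_squares(f,x0); print(np.round(s.x[:2],4),'yaw',np.degrees(s.x[2]).round(2),'res',np.round(s.fun,1)); return s.x
sl=R.from_euler('y',-30,degrees=True)
def S(x,y,z): return sl.apply([x,y,z])+[0,0,.15]
print('easel sole');E=fit([S(.035,.065,.008),S(.035,-.065,.008),S(-.035,-.065,.008),S(-.035,.065,.008)],c2([(212,212),(478,148),(518,284),(258,349)]),[.5,.25,.3])
print('panel');fit([S(.095,.14,0),S(.095,-.08,0),S(-.095,-.08,0),S(-.095,.14,0)],c2([(25,125),(480,22),(588,380),(147,487)]),[.5,.25,.3])
print('grip');fit([S(.032,0,.052),S(-.032,0,.052)],c2([(350,198),(385,343)]),[.5,.25,.3])
print('plate');P=fit([(.1,.16,.05),(.1,-.13,.05),(-.1,-.13,.05),(-.1,.16,.05)],c1([(137,28),(588,182),(475,492),(32,335)]),[.5,-.1,-.3])
print('mat');M=fit([(.065,.085,.004),(.065,-.085,.004),(-.065,-.085,.004),(-.065,.085,.004)],[(191.3,247.5),(243,233.5),(253.4,271),(203,287)],[.4,.2,.3])
r=R.from_euler('z',P[2]).inv()
for n,p in dict(slugA=(357,155),slugB=(318,252),slugC=(423,391),offA=(477,261),offB=(235,342)).items():
    w=atz('top0',*c1(p),.0545); print(n,np.round(w,4),np.round(r.apply(w-[P[0],P[1],0]),4))
print('side check'); 
for w in [S(0,0,.0)]:
    print('hang',proj('side0',R.from_euler('z',E[2]).apply(w)+[E[0],E[1],0]))
print('plate corners side',[np.round(proj('side0',R.from_euler('z',P[2]).apply(c)+[P[0],P[1],0])) for c in [(.1,.16,.05),(.1,-.13,.05),(-.1,-.13,.05),(-.1,.16,.05)]])
E
python3 fit.py
```

```text
easel sole
[0.5782 0.259 ] yaw 15.03 res [-0.3  0.7  0.6  0.2  0.3 -0.5 -0.5 -0.5]
panel
[0.5772 0.256 ] yaw 14.53 res [-0.7  1.1  1.2 -0.1 -0.5 -0.2 -0.  -0.8]
grip
[0.5864 0.2562] yaw 11.37 res [ 0.3  1.7 -0.3 -1.7]
plate
[ 0.5346 -0.1465] yaw -18.25 res [-0.1 -0.5 -0.2  0.2  1.1  0.4 -0.8 -0.2]
mat
[0.3981 0.2458] yaw 17.61 res [-0.4 -0.1  0.  -1.5  1.2  1.  -0.8  0.5]
slugA [ 0.6026 -0.1609  0.0545] [0.0691 0.0077 0.0545]
slugB [ 0.5431 -0.138   0.0545] [0.0054 0.0107 0.0545]
slugC [ 0.4604 -0.2025  0.0545] [-0.053  -0.0764  0.0545]
offA [ 0.5397 -0.2342  0.0545] [ 0.0322 -0.0817  0.0545]
offB [ 0.4876 -0.0886  0.0545] [-0.0628  0.0403  0.0545]
side check
hang (np.float64(252.3898501290256), np.float64(178.13477757032769))
plate corners side [array([333., 250.]), array([365., 331.]), array([269., 341.]), array([256., 256.])]
```

```bash
cat >> h.py <<'E'
E=[.578,.258,np.radians(15)];P=[.5346,-.1465,np.radians(-18.25)];M=[.398,.246,np.radians(17.6)]
TS=np.array([[0,1,0],[1,0,0],[0,0,-1.]]).T  # columns: tool x,y,z in scraper axes
def scr(p,yaw,tilt=0): return np.array(p,float),R.from_euler('z',yaw)*R.from_euler('y',-tilt,degrees=True)
def hang(dx=0,dz=0): 
    p,r=scr([E[0],E[1],.15],E[2],30); return p+r.apply([dx,0,dz]),r
def todo(sp,h=.017,off=(0,0,0)):
    p,r=sp; s=read_state(); c=R.from_quat(s['tcp_rot']); t=p+r.apply([0,0,h]); rt=r*R.from_matrix(TS)
    d=t-np.array(s['tcp_pos'])
    print('t',s['time_s'],'target',t.round(4),'tcp',np.round(s['tcp_pos'],4),'dworld',d.round(4),'F',np.round(s['contact_force'],1),'w',round(s['gripper_width']*93,1))
    print('rotvec tool deg',np.degrees((c.inv()*rt).as_rotvec()).round(2),'| off now',c.inv().apply(d).round(4),'| off after rot',rt.inv().apply(d).round(4))
E
python3 -c "
from h import *
todo(hang(0,.09)); print(read_state()['q'])"
```

```text
t 0.15 target [0.5263 0.2442 0.2427] tcp [0.2927 0.6629 0.218 ] dworld [ 0.2336 -0.4187  0.0247] F [ 0.5 -0.1  0. ] w 93.0
rotvec tool deg [-28.85  10.22 -37.9 ] | off now [-0.2888  0.3828 -0.0243] | off after rot [-0.4649  0.1139  0.0373]
[-1.23170807  0.599935   -0.00255825  1.59993054  0.00184459  0.94289676
 -0.07980988]
```

```bash
python3 -m pendant '[{"offset":[-0.02,0.026,-0.012],"dr":[0,0,0],"claw":-1},{"offset":[-0.02,0.026,-0.012],"dr":[0,0,0],"claw":-1},{"offset":[-0.02,0.026,-0.012],"dr":[0,0,0],"claw":-1},{"offset":[-0.02,0.026,-0.012],"dr":[0,0,0],"claw":-1},{"offset":[-0.02,0.026,-0.01],"dr":[0,0,0],"claw":-1},{"offset":[-0.02,0.026,-0.01],"dr":[0,0,0],"claw":-1},{"offset":[-0.02,0.026,-0.01],"dr":[0,0,0],"claw":-1},{"offset":[-0.02,0.026,0],"dr":[0,0,0],"claw":-1},{"offset":[-0.02,0.026,0],"dr":[0,0,0],"claw":-1},{"offset":[-0.02,0.026,0],"dr":[0,0,0],"claw":-1}]'
python3 -m pendant '[{"offset":[0,0,0],"dr":[-3.6,1.3,-4.8],"claw":-1},{"offset":[0,0,0],"dr":[-3.6,1.3,-4.8],"claw":-1},{"offset":[0,0,0],"dr":[-3.6,1.3,-4.8],"claw":-1},{"offset":[0,0,0],"dr":[-3.6,1.3,-4.8],"claw":-1},{"offset":[0,0,0],"dr":[-3.6,1.3,-4.8],"claw":-1},{"offset":[0,0,0],"dr":[-3.6,1.3,-4.8],"claw":-1},{"offset":[0,0,0],"dr":[-3.6,1.3,-4.8],"claw":-1},{"offset":[0,0,0],"dr":[-3.6,1.3,-4.8],"claw":-1}]'
python3 -c "
from h import *
todo(hang(0,.09)); print(read_state()['q'])"
```

```text
time_s: 0.98
tcp_pos: [0.4495, 0.3701, 0.2948]
tcp_rot: [0.834, 0.552, -0.003, -0.0]
contact_force: [0.9, 1.2, -1.0]
gripper_width: 1.001
time_s: 1.65
tcp_pos: [0.4582, 0.3597, 0.2961]
tcp_rot: [0.573, 0.775, 0.212, 0.161]
contact_force: [0.9, -0.7, 0.5]
gripper_width: 0.999
t 1.65 target [0.5263 0.2442 0.2427] tcp [0.4582 0.3597 0.2961] dworld [ 0.0682 -0.1155 -0.0534] F [ 0.9 -0.7  0.5] w 92.9
rotvec tool deg [ 0.81 -0.66  1.86] | off now [-0.13   -0.0007  0.0628] | off after rot [-0.1292  0.0044  0.0643]
[-1.07145417  0.19817321  0.14434363  2.22159162  0.81408705  0.40064166
  0.22405503]
```

```bash
python3 -m pendant '[{"offset":[-0.026,0,0],"dr":[0.2,-0.15,0.4],"claw":-1},{"offset":[-0.026,0,0],"dr":[0.2,-0.15,0.4],"claw":-1},{"offset":[-0.026,0.001,0.015],"dr":[0.2,-0.15,0.4],"claw":-1},{"offset":[-0.026,0.001,0.015],"dr":[0.2,-0.15,0.4],"claw":-1},{"offset":[-0.026,0.001,0.015],"dr":[0,0,0.3],"claw":-1},{"offset":[0,0.001,0.015],"dr":[0,0,0],"claw":-1},{"offset":[0,0,0],"dr":[0,0,0],"claw":-1}]'
python3 -c "
from h import *
todo(hang(0,.09)); shot('wrist','w1')
for q in [(.032,0,.052),(-.032,0,.052),(.035,.065,.008),(.035,-.065,.008),(-.035,-.065,.008),(-.035,.065,.008)]:
  p,r=hang();print(q,np.round(proj('w1',p+r.apply(q)),1))"
```

```text
time_s: 2.23
tcp_pos: [0.5248, 0.2431, 0.2459]
tcp_rot: [0.579, 0.772, 0.208, 0.157]
contact_force: [-0.3, 0.3, 0.2]
gripper_width: 1.004
t 2.2333 target [0.5263 0.2442 0.2427] tcp [0.5248 0.2431 0.2459] dworld [ 0.0015  0.0011 -0.0032] F [-0.3  0.3  0.2] w 93.4
rotvec tool deg [ 0.26 -0.57  1.09] | off now [ 0.0006 -0.0001  0.0036] | off after rot [ 0.0006 -0.0001  0.0036]
wrist ['fx', 'fy', 'cx', 'cy', 'world_from_camera']
(0.032, 0, 0.052) [278.2 281.6]
(-0.032, 0, 0.052) [280.1 185.9]
(0.035, 0.065, 0.008) [360.8 263. ]
(0.035, -0.065, 0.008) [194.1 260.7]
(-0.035, -0.065, 0.008) [190.3 170.5]
(-0.035, 0.065, 0.008) [367.8 173.6]
```

View pics/w1.png

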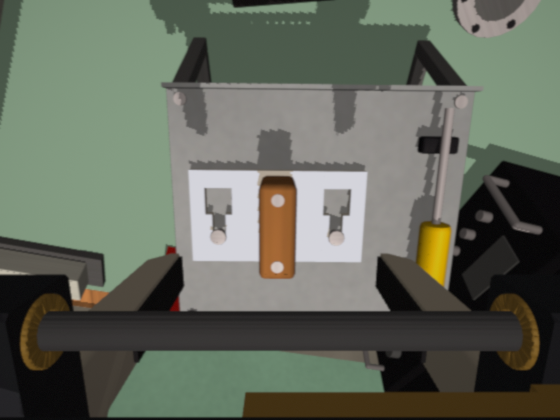

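The wrist picture shows the sole corners at (190,170), (366,171), (362,263) and (192,262), within 3 px of my prediction. The stud heads are at (218,238) and (337,238), and the easel yaw comes out at about 14.5°. Now I'll descend and grip.

```bash
sed -i 's/np.radians(15)\]/np.radians(14.5)]/' h.py
python3 -m pendant '[{"offset":[0,0,0.018],"dr":[0,-0.1,0.1],"claw":-1},{"offset":[0,0,0.018],"dr":[0,-0.1,0.1],"claw":-1},{"offset":[0,0,0.018],"dr":[0,-0.1,0.1],"claw":-1},{"offset":[0,0,0.018],"dr":[0,-0.1,0.1],"claw":-1},{"offset":[0,0,0.012],"dr":[0,-0.1,0.1],"claw":-1},{"offset":[0,0,0.006],"dr":[0,0,0],"claw":-1},{"offset":[0,0,0],"dr":[0,0,0],"claw":-1}]'
python3 -c "
from h import *
todo(hang())"
```

```text
time_s: 2.87
tcp_pos: [0.5547, 0.257, 0.1982]
tcp_rot: [0.579, 0.771, 0.211, 0.163]
contact_force: [0.3, -0.6, -0.1]
gripper_width: 0.999
t 2.8667 target [0.5698 0.2559 0.1647] tcp [0.5547 0.257  0.1982] dworld [ 0.0151 -0.0011 -0.0335] F [ 0.3 -0.6 -0.1] w 92.9
rotvec tool deg [ 0.91 -0.45  1.57] | off now [-0.005 -0.005  0.036] | off after rot [-0.0049 -0.0043  0.0362]
```

```bash

python3 -m pendant '[{"offset":[-0.003,-0.003,0],"dr":[0.5,-0.3,1.0],"claw":-1},{"offset":[-0.003,-0.002,0.008],"dr":[0.5,-0.3,0.8],"claw":-1},{"offset":[0,-0.001,0.01],"dr":[0,0,0],"claw":-1},{"offset":[0,0,0.01],"dr":[0,0,0],"claw":-1},{"offset":[0,0,0],"dr":[0,0,0],"claw":-1}]'
python3 -c "
from h import *
todo(hang())"
```

```text
time_s: 3.28
tcp_pos: [0.5653, 0.2572, 0.1742]
tcp_rot: [0.592, 0.762, 0.207, 0.16]
contact_force: [-0.3, -0.5, 0.2]
gripper_width: 1.001
t 3.2833 target [0.5698 0.2559 0.1647] tcp [0.5653 0.2572 0.1742] dworld [ 0.0045 -0.0013 -0.0094] F [-0.3 -0.5  0.2] w 93.1
rotvec tool deg [ 0.31 -0.01 -0.19] | off now [-0.0024 -0.0013  0.0102] | off after rot [-0.0024 -0.0013  0.0102]
```

```bash

python3 -m pendant '[{"offset":[-0.002,-0.001,0.004],"dr":[0.2,0,-0.1],"claw":-1},{"offset":[-0.001,-0.001,0.005],"dr":[0.1,0,-0.1],"claw":-1},{"offset":[0,0,0.002],"dr":[0,0,0],"claw":0},{"offset":[0,0,0],"dr":[0,0,0],"claw":1},{"offset":[0,0,0],"dr":[0,0,0],"claw":1},{"offset":[0,0,0],"dr":[0,0,0],"claw":1},{"offset":[0,0,0],"dr":[0,0,0],"claw":1},{"offset":[0,0,0],"dr":[0,0,0],"claw":1},{"offset":[0,0,0],"dr":[0,0,0],"claw":1}]' 45
python3 -c "
from h import *
todo(hang())"
```

```text
time_s: 4.03
tcp_pos: [0.5698, 0.2559, 0.1649]
tcp_rot: [0.591, 0.764, 0.205, 0.159]
contact_force: [0.2, -0.7, -0.5]
gripper_width: 0.547
t 4.0333 target [0.5698 0.2559 0.1647] tcp [0.5698 0.2559 0.1649] dworld [ 0.      0.     -0.0002] F [ 0.2 -0.7 -0.5] w 50.9
rotvec tool deg [ 0.11 -0.03  0.08] | off now [ 0.     -0.0001  0.0001] | off after rot [ 0.     -0.0001  0.0001]
```

Position is exact; I'll let it close.

```bash

python3 -m pendant '[{"offset":[0,0,0],"dr":[0,0,0],"claw":1},{"offset":[0,0,0],"dr":[0,0,0],"claw":1},{"offset":[0,0,0],"dr":[0,0,0],"claw":1},{"offset":[0,0,0],"dr":[0,0,0],"claw":1},{"offset":[0,0,0],"dr":[0,0,0],"claw":1},{"offset":[0,0,0],"dr":[0,0,0],"claw":1},{"offset":[0,0,0],"dr":[0,0,0],"claw":1},{"offset":[0,0,0],"dr":[0,0,0],"claw":1}]' 50
python3 -c "
from h import *
todo(hang())"
```

```text
time_s: 4.7
tcp_pos: [0.5695, 0.256, 0.1654]
tcp_rot: [0.59, 0.764, 0.206, 0.159]
contact_force: [0.2, -0.4, 1.1]
gripper_width: 0.258
t 4.7 target [0.5698 0.2559 0.1647] tcp [0.5695 0.256  0.1654] dworld [ 0.0002 -0.0001 -0.0006] F [ 0.2 -0.4  1.1] w 24.0
rotvec tool deg [ 0.14 -0.05  0.16] | off now [-0.0002 -0.0001  0.0006] | off after rot [-0.0002 -0.0001  0.0006]
```

Gripped at a 24 mm opening. Now ease it off 1.5 mm.

```bash

python3 -m pendant '[{"offset":[0,0,-0.0015],"dr":[0,0,0],"claw":1},{"offset":[0,0,-0.0005],"dr":[0,0,0],"claw":1},{"offset":[0,0,0],"dr":[0,0,0],"claw":1}]'
python3 -c "
from h import *
todo(hang())"
```

```text
time_s: 4.95
tcp_pos: [0.5689, 0.2557, 0.1669]
tcp_rot: [0.59, 0.764, 0.206, 0.159]
contact_force: [0.9, 1.5, -2.1]
gripper_width: 0.259
t 4.95 target [0.5698 0.2559 0.1647] tcp [0.5689 0.2557 0.1669] dworld [ 0.0009  0.0001 -0.0022] F [ 0.9  1.5 -2.1] w 24.1
rotvec tool deg [ 0.13 -0.03  0.12] | off now [-0.0001 -0.0003  0.0024] | off after rot [-0.0001 -0.0003  0.0024]
```

```bash

python3 -m pendant '[{"offset":[0,0.006,0],"dr":[0,0,0],"claw":1},{"offset":[0,0.006,0],"dr":[0,0,0],"claw":1},{"offset":[0,0.006,0],"dr":[0,0,0],"claw":1},{"offset":[0,0.005,0],"dr":[0,0,0],"claw":1},{"offset":[0,0,0],"dr":[0,0,0],"claw":1}]'
python3 -c "
from h import *
todo(hang(.026))"
```

```text
time_s: 5.37
tcp_pos: [0.5865, 0.26, 0.1769]
tcp_rot: [0.591, 0.764, 0.204, 0.157]
contact_force: [0.2, 0.1, -2.5]
gripper_width: 0.255
t 5.3667 target [0.5916 0.2615 0.1777] tcp [0.5865 0.26   0.1769] dworld [0.0051 0.0016 0.0009] F [ 0.2  0.1 -2.5] w 23.7
rotvec tool deg [-0.17 -0.04  0.05] | off now [0.0002 0.005  0.0019] | off after rot [0.0002 0.005  0.0019]
```

```bash

python3 -m pendant '[{"offset":[0,0.004,0],"dr":[0,0,0],"claw":1},{"offset":[0,0.002,0],"dr":[0,0,0],"claw":1},{"offset":[0,0.001,0],"dr":[0,0,0],"claw":1},{"offset":[0,0,0],"dr":[0,0,0],"claw":1}]'
python3 -c "
from h import *
todo(hang(.026))"
```

```text
time_s: 5.7
tcp_pos: [0.5905, 0.2611, 0.1789]
tcp_rot: [0.591, 0.765, 0.202, 0.157]
contact_force: [-0.2, 0.4, -2.2]
gripper_width: 0.257
t 5.7 target [0.5916 0.2615 0.1777] tcp [0.5905 0.2611 0.1789] dworld [ 0.0011  0.0004 -0.0012] F [-0.2  0.4 -2.2] w 23.9
rotvec tool deg [-0.36 -0.02  0.06] | off now [0.0002 0.0004 0.0016] | off after rot [0.0002 0.0004 0.0016]
```

```bash

python3 -m pendant '[{"offset":[0,0,-0.004],"dr":[0,0,0],"claw":1},{"offset":[0,0,-0.006],"dr":[0,0,0],"claw":1},{"offset":[0,0,-0.006],"dr":[0,0,0],"claw":1},{"offset":[0,0,-0.006],"dr":[0,0,0],"claw":1}]'
python3 -c "
from h import *
todo(hang(.026,.03))"
```

```text
time_s: 6.03
tcp_pos: [0.5781, 0.2572, 0.196]
tcp_rot: [0.592, 0.765, 0.2, 0.156]
contact_force: [-0.9, -0.2, -2.9]
gripper_width: 0.254
t 6.0333 target [0.577  0.2578 0.2037] tcp [0.5781 0.2572 0.196 ] dworld [-0.001   0.0006  0.0077] F [-0.9 -0.2 -2.9] w 23.6
rotvec tool deg [-0.61  0.06  0.08] | off now [ 0.0008  0.003  -0.0071] | off after rot [ 0.0008  0.0031 -0.0071]
```

```bash

python3 -m pendant '[{"offset":[0,0,-0.02],"dr":[0,0,0],"claw":1},{"offset":[0,0,-0.03],"dr":[0,0,0],"claw":1},{"offset":[0,-0.015,-0.03],"dr":[0,0,0],"claw":1},{"offset":[0,-0.02,-0.02],"dr":[0,0,0],"claw":1}]'
cat >> h.py <<'E'
WY=P[2]-np.pi/2
def pl(x,y,z): return scr(R.from_euler('z',P[2]).apply([x,y,0])+[P[0],P[1],.05+z],WY)
E
python3 -c "
from h import *
todo(pl(.035,.085,.06)); print(read_state()['q'])"
```

```text
time_s: 6.37
tcp_pos: [0.5071, 0.2385, 0.2549]
tcp_rot: [0.592, 0.765, 0.198, 0.157]
contact_force: [0.7, 0.6, -1.8]
gripper_width: 0.26
t 6.3667 target [ 0.5945 -0.0767  0.127 ] tcp [0.5071 0.2385 0.2549] dworld [ 0.0873 -0.3152 -0.1279] F [ 0.7  0.6 -1.8] w 24.2
rotvec tool deg [ 17.42 -31.01 119.6 ] | off now [-0.3262 -0.0581  0.1163] | off after rot [0.1817 0.272  0.1279]
[-0.61095676  0.22458839 -0.06370389  2.31016883  1.02568947  0.25663731
  0.19630764]
```

```bash

python3 -m pendant '[{"offset":[-0.02,-0.005,0],"dr":[6,0,0],"claw":1},{"offset":[-0.02,0,0],"dr":[6,0,0],"claw":1},{"offset":[-0.03,0,0],"dr":[6,0,0],"claw":1},{"offset":[-0.03,0,0],"dr":[6,0,0],"claw":1},{"offset":[-0.03,0,0],"dr":[6,0,0],"claw":1},{"offset":[-0.03,0,0],"dr":[0,0,0],"claw":1},{"offset":[-0.03,0,0],"dr":[0,0,0],"claw":1},{"offset":[-0.03,0,0],"dr":[0,0,0],"claw":1}]'
python3 -c "
from h import *
todo(pl(.035,.085,.06)); print(read_state()['q'])"
```

```text
time_s: 7.03
tcp_pos: [0.549, 0.0581, 0.259]
tcp_rot: [0.61, 0.788, 0.057, 0.063]
contact_force: [0.6, 0.3, -2.7]
gripper_width: 0.252
t 7.0333 target [ 0.5945 -0.0767  0.127 ] tcp [0.549  0.0581 0.259 ] dworld [ 0.0455 -0.1349 -0.132 ] F [ 0.6  0.3 -2.7] w 23.4
rotvec tool deg [  7.39  -9.2  122.35] | off now [-0.138  -0.0119  0.136 ] | off after rot [0.0854 0.1138 0.132 ]
[ 0.09091347  0.3030896  -0.40128118  2.05636701  0.25108287  0.6534267
  1.35051081]
```

```bash

python3 -m pendant '[{"offset":[0,0,0],"dr":[0.4,-0.5,7.1],"claw":1},{"offset":[0,0,0],"dr":[0.4,-0.5,7.1],"claw":1},{"offset":[0,0,0],"dr":[0.4,-0.5,7.1],"claw":1},{"offset":[0,0,0],"dr":[0.4,-0.5,7.1],"claw":1},{"offset":[0,0,0],"dr":[0.4,-0.5,7.1],"claw":1},{"offset":[0,0,0],"dr":[0.4,-0.5,7.1],"claw":1},{"offset":[0,0,0],"dr":[0.4,-0.5,7.1],"claw":1},{"offset":[0,0,0],"dr":[0.4,-0.5,7.1],"claw":1},{"offset":[0,0,0],"dr":[0.4,-0.5,7.1],"claw":1},{"offset":[0,0,0],"dr":[0.4,-0.5,7.1],"claw":1}]'
python3 -m pendant '[{"offset":[0,0,0],"dr":[0.4,-0.5,7.1],"claw":1},{"offset":[0,0,0],"dr":[0.4,-0.5,7.1],"claw":1},{"offset":[0,0,0],"dr":[0.4,-0.5,7.1],"claw":1},{"offset":[0,0,0],"dr":[0.4,-0.5,7.1],"claw":1},{"offset":[0,0,0],"dr":[0.4,-0.5,7.1],"claw":1},{"offset":[0,0,0],"dr":[0.4,-0.5,7.1],"claw":1}]'
python3 -c "
from h import *
todo(pl(.035,.085,.06)); print(read_state()['q'])"
```

```text
time_s: 7.87
tcp_pos: [0.543, 0.0386, 0.2554]
tcp_rot: [0.959, 0.28, 0.023, 0.035]
contact_force: [-0.9, 0.0, -2.5]
gripper_width: 0.253
time_s: 8.37
tcp_pos: [0.5384, 0.0374, 0.2537]
tcp_rot: [0.996, -0.09, -0.0, 0.015]
contact_force: [-0.0, 0.7, -1.6]
gripper_width: 0.254
t 8.3667 target [ 0.5945 -0.0767  0.127 ] tcp [0.5384 0.0374 0.2537] dworld [ 0.056  -0.1142 -0.1267] F [-0.   0.7 -1.6] w 23.6
rotvec tool deg [ 1.65 -0.26  7.93] | off now [0.0753 0.0985 0.1298] | off after rot [0.089  0.0909 0.1267]
[-0.26151613  0.33802022  0.09217072  1.98583849 -0.00326376  0.82686782
 -0.35225137]
```

```bash

python3 -m pendant '[{"offset":[0.012,0.02,0],"dr":[1,-0.2,5],"claw":1},{"offset":[0.015,0.02,0.01],"dr":[0.9,-0.2,4],"claw":1},{"offset":[0.019,0.019,0.028],"dr":[0,0,0],"claw":1},{"offset":[0.02,0.02,0.03],"dr":[0,0,0],"claw":1},{"offset":[0.02,0.02,0.03],"dr":[0,0,0],"claw":1},{"offset":[0.005,0,0.02],"dr":[0,0,0],"claw":1},{"offset":[0,0,0],"dr":[0,0,0],"claw":1}]'
python3 -c "
from h import *
todo(pl(.035,.085,.03)); print(read_state()['q'])"
```

```text
time_s: 8.95
tcp_pos: [0.5953, -0.0879, 0.1319]
tcp_rot: [0.985, -0.174, -0.002, -0.003]
contact_force: [-0.5, -0.1, -2.8]
gripper_width: 0.255
t 8.95 target [ 0.5945 -0.0767  0.097 ] tcp [ 0.5953 -0.0879  0.1319] dworld [-0.0008  0.0112 -0.0349] F [-0.5 -0.1 -2.8] w 23.7
rotvec tool deg [-0.25  0.29 -1.82] | off now [-0.0044 -0.0101  0.035 ] | off after rot [-0.0043 -0.0104  0.0349]
[-0.01602395  0.5630571   0.10538472  1.96705373 -0.1062236   0.62042848
 -0.19040065]
```

```bash

python3 -m pendant '[{"offset":[-0.004,-0.01,0],"dr":[-0.3,0.3,-1.6],"claw":1},{"offset":[-0.003,-0.004,0.02],"dr":[0,0.1,-0.6],"claw":1},{"offset":[0,0,0.02],"dr":[0,0,0],"claw":1},{"offset":[0,0,0],"dr":[0,0,0],"claw":1}]'
python3 -c "
from h import *
todo(pl(.035,.085,.0))
shot('side','s1')
a=cv2.imread('pics/s1.png'); cv2.imwrite('pics/s1c.png',cv2.resize(a[210:410,230:430],None,fx=3,fy=3,interpolation=2))
print([np.round((np.array(proj('s1',R.from_euler('z',P[2]).apply(q)+[P[0],P[1],0]))-[230,210])*3) for q in [(.035,.085,.05),(.1,.05,.05),(-.03,.05,.05)]])"
```

```text
time_s: 9.28
tcp_pos: [0.592, -0.0695, 0.0935]
tcp_rot: [0.988, -0.153, 0.0, 0.001]
contact_force: [-0.8, -0.1, -2.7]
gripper_width: 0.259
t 9.2833 target [ 0.5945 -0.0767  0.067 ] tcp [ 0.592  -0.0695  0.0935] dworld [ 0.0025 -0.0073 -0.0265] F [-0.8 -0.1 -2.7] w 24.1
rotvec tool deg [ 0.06 -0.04  0.64] | off now [0.0045 0.0062 0.0265] | off after rot [0.0046 0.0061 0.0265]
side ['fx', 'fy', 'cx', 'cy', 'world_from_camera']
[array([252., 179.]), array([341., 199.]), array([180., 213.])]
```

View pics/s1c.png

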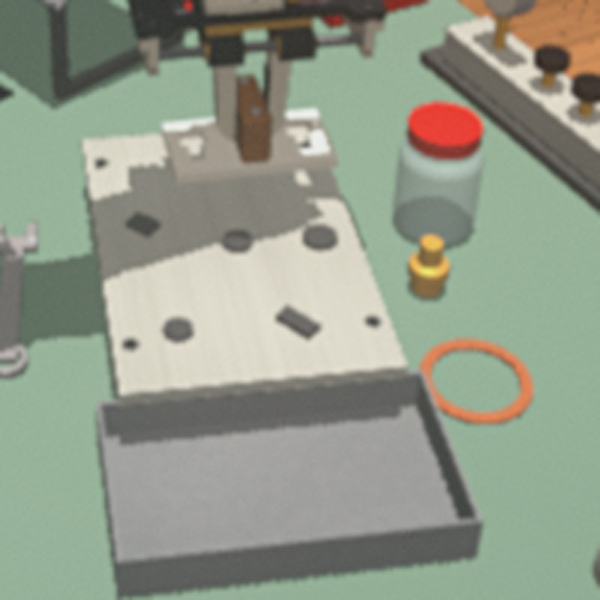

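The side crop shows the scraper level above the plate's back end, its sole's front edge spanning (175,178) to (335,162), with all five chips ahead of it. Now I'll go down.

```bash

python3 -m pendant '[{"offset":[0.003,0.003,0.01],"dr":[0,0,0.4],"claw":1},{"offset":[0.002,0,0.01],"dr":[0,0,0.3],"claw":1},{"offset":[0,0,0.005],"dr":[0,0,0],"claw":1},{"offset":[0,0,0.001],"dr":[0,0,0],"claw":1}]'
python3 -c "
from h import *
todo(pl(.035,.085,.0))"
```

```text
time_s: 9.67
tcp_pos: [0.5993, -0.0717, 0.0726]
tcp_rot: [0.987, -0.158, 0.004, -0.0]
contact_force: [-0.2, -0.1, -3.4]
gripper_width: 0.256
t 9.6667 target [ 0.5945 -0.0767  0.067 ] tcp [ 0.5993 -0.0717  0.0726] dworld [-0.0048 -0.005  -0.0056] F [-0.2 -0.1 -3.4] w 23.9
rotvec tool deg [-0.11 -0.48  0.09] | off now [-0.0031  0.0063  0.0056] | off after rot [-0.003   0.0063  0.0056]
```

```bash

python3 -m pendant '[{"offset":[-0.002,0,0.003],"dr":[0,-0.3,0],"claw":1},{"offset":[-0.001,0,0.003],"dr":[0,-0.1,0],"claw":1},{"offset":[0,0,0.001],"dr":[0,0,0],"claw":1},{"offset":[0,0,0],"dr":[0,0,0],"claw":1}]'
python3 -c "
from h import *
todo(pl(.035,.085,.0))"
```

```text
time_s: 10.0
tcp_pos: [0.5973, -0.0711, 0.0677]
tcp_rot: [0.987, -0.158, 0.002, -0.001]
contact_force: [0.0, -0.3, -2.1]
gripper_width: 0.254
t 10.0 target [ 0.5945 -0.0767  0.067 ] tcp [ 0.5973 -0.0711  0.0677] dworld [-0.0028 -0.0056 -0.0007] F [ 0.  -0.3 -2.1] w 23.6
rotvec tool deg [-0.14 -0.16  0.11] | off now [-0.0009  0.0062  0.0006] | off after rot [-0.0009  0.0062  0.0007]
```

```bash

python3 -m pendant '[{"offset":[-0.0005,0,0.001],"dr":[0,-0.1,0],"claw":1},{"offset":[0,0,0.0005],"dr":[0,0,0],"claw":1}]'
python3 -c "
from h import *
todo(pl(.035,.085,.0))"
```

```text
time_s: 10.17
tcp_pos: [0.5971, -0.071, 0.0672]
tcp_rot: [0.987, -0.158, 0.001, -0.001]
contact_force: [-3.1, -0.1, 6.5]
gripper_width: 0.258
t 10.1667 target [ 0.5945 -0.0767  0.067 ] tcp [ 0.5971 -0.071   0.0672] dworld [-0.0027 -0.0057 -0.0002] F [-3.1 -0.1  6.5] w 24.0
rotvec tool deg [-0.17 -0.12  0.09] | off now [-0.0008  0.0062  0.0002] | off after rot [-0.0008  0.0062  0.0002]
```

```bash

python3 -m pendant '[{"offset":[0,0.008,0],"dr":[0,0,0],"claw":1},{"offset":[0,0.012,0],"dr":[0,0,0],"claw":1},{"offset":[0,0.012,0],"dr":[0,0,0],"claw":1},{"offset":[0,0.012,0],"dr":[0,0,0],"claw":1},{"offset":[0,0.012,0],"dr":[0,0,0],"claw":1}]'
python3 -c "
from h import *
todo(pl(.035,-.11,.0))"
```

```text
time_s: 10.58
tcp_pos: [0.5803, -0.1247, 0.0674]
tcp_rot: [0.988, -0.156, 0.002, -0.003]
contact_force: [0.2, 2.2, 1.7]
gripper_width: 0.26
t 10.5833 target [ 0.5334 -0.2619  0.067 ] tcp [ 0.5803 -0.1247  0.0674] dworld [-0.047  -0.1373 -0.0004] F [0.2 2.2 1.7] w 24.2
rotvec tool deg [-0.34 -0.23  0.32] | off now [-0.0024  0.145  -0.0004] | off after rot [-0.0016  0.1451  0.0004]
```

```bash

python3 -m pendant '[{"offset":[0,0.012,0],"dr":[-0.2,-0.1,0.2],"claw":1},{"offset":[0,0.013,0],"dr":[-0.1,-0.1,0.1],"claw":1},{"offset":[0,0.013,0.0003],"dr":[0,0,0],"claw":1},{"offset":[0,0.013,0],"dr":[0,0,0],"claw":1},{"offset":[0,0.013,0],"dr":[0,0,0],"claw":1},{"offset":[0,0.013,0],"dr":[0,0,0],"claw":1}]'
python3 -c "
from h import *
todo(pl(.035,-.11,.0))"
```

```text
time_s: 11.08
tcp_pos: [0.5528, -0.2079, 0.0672]
tcp_rot: [0.987, -0.16, 0.0, 0.0]
contact_force: [0.7, 1.7, 1.2]
gripper_width: 0.254
t 11.0833 target [ 0.5334 -0.2619  0.067 ] tcp [ 0.5528 -0.2079  0.0672] dworld [-0.0194 -0.054  -0.0002] F [0.7 1.7 1.2] w 23.6
rotvec tool deg [ 0.04 -0.05 -0.17] | off now [-0.0014  0.0574  0.0002] | off after rot [-0.0015  0.0574  0.0002]
```

```bash

python3 -m pendant '[{"offset":[0,0.013,0],"dr":[0,0,0],"claw":1},{"offset":[0,0.013,0],"dr":[0,0,0],"claw":1},{"offset":[0,0.013,0],"dr":[0,0,0],"claw":1},{"offset":[0,0.013,0],"dr":[0,0,0],"claw":1},{"offset":[0,0.006,0],"dr":[0,0,0],"claw":1},{"offset":[0,0,0],"dr":[0,0,0],"claw":1}]'
python3 -c "
from h import *
todo(pl(.035,-.11,.0))"
```

```text
time_s: 11.58
tcp_pos: [0.5289, -0.2752, 0.0672]
tcp_rot: [0.987, -0.164, 0.0, 0.002]
contact_force: [1.6, 1.3, 1.8]
gripper_width: 0.255
t 11.5833 target [ 0.5334 -0.2619  0.067 ] tcp [ 0.5289 -0.2752  0.0672] dworld [ 0.0045  0.0132 -0.0002] F [1.6 1.3 1.8] w 23.7
rotvec tool deg [ 0.21 -0.05 -0.6 ] | off now [-0.0001 -0.014   0.0002] | off after rot [ 0.0001 -0.014   0.0002]
```

```bash

python3 -m pendant '[{"offset":[0,0,-0.02],"dr":[0,0,-0.4],"claw":1},{"offset":[0,-0.005,-0.03],"dr":[0,0,-0.2],"claw":1},{"offset":[-0.01,-0.03,-0.01],"dr":[0,0,0],"claw":1},{"offset":[-0.013,-0.035,0],"dr":[0,0,0],"claw":1},{"offset":[-0.013,-0.035,0],"dr":[0,0,0],"claw":1},{"offset":[-0.013,-0.035,0],"dr":[0,0,0],"claw":1},{"offset":[-0.01,-0.035,0],"dr":[0,0,0],"claw":1},{"offset":[0,-0.025,0],"dr":[0,0,0],"claw":1},{"offset":[0,0,0],"dr":[0,0,0],"claw":1}]'
python3 -c "
from h import *
todo(pl(-.035,.115,.0))
shot('side','s2')
a=cv2.imread('pics/s2.png'); cv2.imwrite('pics/s2c.png',cv2.resize(a[210:410,230:430],None,fx=3,fy=3,interpolation=2))"
```

```text
time_s: 12.33
tcp_pos: [0.5312, -0.0631, 0.1257]
tcp_rot: [0.986, -0.164, -0.004, 0.003]
contact_force: [-0.5, 0.0, -2.4]
gripper_width: 0.258
t 12.3333 target [ 0.5374 -0.0263  0.067 ] tcp [ 0.5312 -0.0631  0.1257] dworld [ 0.0062  0.0368 -0.0587] F [-0.5  0.  -2.4] w 24.0
rotvec tool deg [ 0.39  0.36 -0.61] | off now [-0.0057 -0.0372  0.0585] | off after rot [-0.0056 -0.0369  0.0587]
side ['fx', 'fy', 'cx', 'cy', 'world_from_camera']
```

View pics/s2c.png

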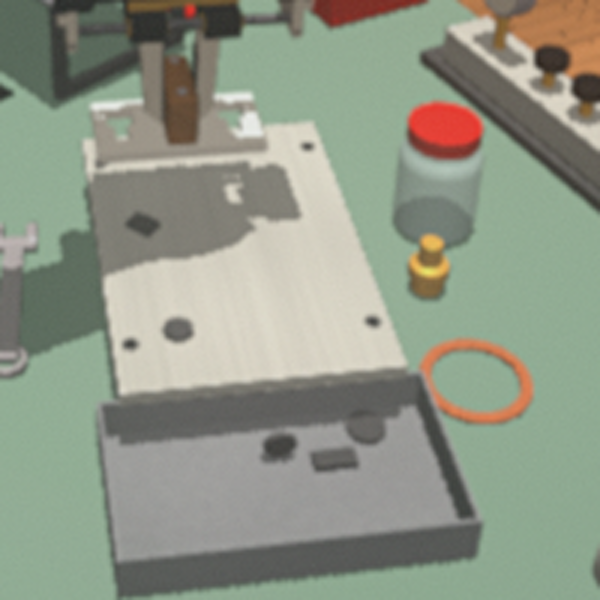

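Three chips lie in the tray, at (280,445), (366,428) and (334,459). The offcut at (143,224) and the slug at (178,328) remain for the second pass.

```bash

python3 -m pendant '[{"offset":[-0.004,-0.025,0],"dr":[0.2,0.2,-0.4],"claw":1},{"offset":[-0.003,-0.015,0.014],"dr":[0.2,0.2,-0.2],"claw":1},{"offset":[0,0,0.016],"dr":[0,0,0],"claw":1},{"offset":[0,0,0.014],"dr":[0,0,0],"claw":1},{"offset":[0,0,0.005],"dr":[0,0,0],"claw":1},{"offset":[0,0,0],"dr":[0,0,0],"claw":1}]'
python3 -c "
from h import *
todo(pl(-.035,.115,.0))"
```

```text
time_s: 12.88
tcp_pos: [0.5349, -0.0284, 0.0744]
tcp_rot: [0.987, -0.16, -0.001, 0.002]
contact_force: [-0.3, -0.0, -2.1]
gripper_width: 0.251
t 12.8833 target [ 0.5374 -0.0263  0.067 ] tcp [ 0.5349 -0.0284  0.0744] dworld [ 0.0025  0.0021 -0.0074] F [-0.3 -0.  -2.1] w 23.4
rotvec tool deg [ 0.26  0.04 -0.21] | off now [ 0.0017 -0.0028  0.0073] | off after rot [ 0.0017 -0.0028  0.0074]
```

```bash

python3 -m pendant '[{"offset":[0,-0.001,0.004],"dr":[0.2,0,-0.2],"claw":1},{"offset":[0,-0.001,0.003],"dr":[0,0,0],"claw":1},{"offset":[0,0,0.0015],"dr":[0,0,0],"claw":1},{"offset":[0,0,0.0005],"dr":[0,0,0],"claw":1}]'
python3 -c "
from h import *
todo(pl(-.035,.115,.0))"
```

```text
time_s: 13.22
tcp_pos: [0.5356, -0.0287, 0.0673]
tcp_rot: [0.987, -0.16, 0.0, 0.0]
contact_force: [0.1, -0.2, -2.1]
gripper_width: 0.255
t 13.2167 target [ 0.5374 -0.0263  0.067 ] tcp [ 0.5356 -0.0287  0.0673] dworld [ 0.0018  0.0024 -0.0003] F [ 0.1 -0.2 -2.1] w 23.7
rotvec tool deg [ 0.03 -0.01 -0.18] | off now [ 0.0009 -0.0028  0.0003] | off after rot [ 0.0009 -0.0028  0.0003]
```

```bash

python3 -m pendant '[{"offset":[0,0.004,0.0005],"dr":[0,0,-0.1],"claw":1},{"offset":[0,0.012,0],"dr":[0,0,0],"claw":1},{"offset":[0,0.012,0],"dr":[0,0,0],"claw":1},{"offset":[0,0.012,0],"dr":[0,0,0],"claw":1},{"offset":[0,0.012,0],"dr":[0,0,0],"claw":1},{"offset":[0,0.012,0],"dr":[0,0,0],"claw":1}]'
python3 -c "
from h import *
todo(pl(-.035,-.12,.0))"
```

```text
time_s: 13.72
tcp_pos: [0.5147, -0.0949, 0.068]
tcp_rot: [0.987, -0.159, 0.002, 0.0]
contact_force: [0.1, -0.2, -3.5]
gripper_width: 0.256
t 13.7167 target [ 0.4638 -0.2495  0.067 ] tcp [ 0.5147 -0.0949  0.068 ] dworld [-0.0509 -0.1547 -0.001 ] F [ 0.1 -0.2 -3.5] w 23.9
rotvec tool deg [ 0.   -0.19 -0.  ] | off now [1.000e-04 1.628e-01 1.000e-03] | off after rot [1.000e-04 1.628e-01 1.000e-03]
```

```bash

python3 -m pendant '[{"offset":[0,0.012,0.0005],"dr":[0,-0.1,0],"claw":1},{"offset":[0,0.013,0.0005],"dr":[0,0,0],"claw":1},{"offset":[0,0.013,0.0003],"dr":[0,0,0],"claw":1},{"offset":[0,0.013,0.0002],"dr":[0,0,0],"claw":1},{"offset":[0,0.013,0.0001],"dr":[0,0,0],"claw":1},{"offset":[0,0.013,0.0001],"dr":[0,0,0],"claw":1}]'
python3 -c "
from h import *
todo(pl(-.035,-.12,.0))"
```

```text
time_s: 14.22
tcp_pos: [0.4858, -0.1797, 0.0673]
tcp_rot: [0.987, -0.162, 0.001, 0.001]
contact_force: [0.3, -0.2, -2.5]
gripper_width: 0.255
t 14.2167 target [ 0.4638 -0.2495  0.067 ] tcp [ 0.4858 -0.1797  0.0673] dworld [-0.022  -0.0698 -0.0003] F [ 0.3 -0.2 -2.5] w 23.7
rotvec tool deg [ 0.08 -0.18 -0.45] | off now [0.0016 0.0732 0.0004] | off after rot [0.001  0.0732 0.0003]
```

```bash

python3 -m pendant '[{"offset":[0,0.012,0.0002],"dr":[0,-0.1,-0.2],"claw":1},{"offset":[0,0.013,0],"dr":[0,0,-0.1],"claw":1},{"offset":[0,0.013,0],"dr":[0,0,0],"claw":1},{"offset":[0,0.013,0],"dr":[0,0,0],"claw":1},{"offset":[0,0.012,0],"dr":[0,0,0],"claw":1},{"offset":[0,0.004,0],"dr":[0,0,0],"claw":1},{"offset":[0,0,0],"dr":[0,0,0],"claw":1}]'
python3 -c "
from h import *
todo(pl(-.035,-.12,.0))"
```

```text
time_s: 14.8
tcp_pos: [0.4545, -0.2592, 0.0676]
tcp_rot: [0.986, -0.167, -0.0, 0.003]
contact_force: [-0.2, -0.5, -2.8]
gripper_width: 0.255
t 14.8 target [ 0.4638 -0.2495  0.067 ] tcp [ 0.4545 -0.2592  0.0676] dworld [ 0.0093  0.0097 -0.0006] F [-0.2 -0.5 -2.8] w 23.8
rotvec tool deg [ 0.34 -0.02 -0.98] | off now [ 0.0056 -0.0122  0.0005] | off after rot [ 0.0058 -0.0121  0.0006]
```

```bash

python3 -m pendant '[{"offset":[0,0,-0.02],"dr":[0,0,0],"claw":1},{"offset":[0,-0.005,-0.035],"dr":[0,0,0],"claw":1},{"offset":[0,-0.03,-0.03],"dr":[0,0,0],"claw":1},{"offset":[0,-0.035,-0.02],"dr":[0,0,0],"claw":1},{"offset":[0,-0.038,0],"dr":[0,0,0],"claw":1},{"offset":[0,-0.038,0],"dr":[0,0,0],"claw":1},{"offset":[0,-0.038,0],"dr":[0,0,0],"claw":1},{"offset":[0,-0.038,0],"dr":[0,0,0],"claw":1},{"offset":[0,-0.038,0],"dr":[0,0,0],"claw":1},{"offset":[0,-0.038,0],"dr":[0,0,0],"claw":1}]'
cat >> h.py <<'E'
def mat(z): return scr([M[0],M[1],.004+z],M[2]+np.pi)
E
python3 -c "
from h import *
todo(mat(.08)); print(read_state()['q'])
shot('side','s3')
a=cv2.imread('pics/s3.png'); cv2.imwrite('pics/s3c.png',cv2.resize(a[210:410,230:430],None,fx=3,fy=3,interpolation=2))"
```

```text
time_s: 15.63
tcp_pos: [0.5527, 0.0245, 0.176]
tcp_rot: [0.984, -0.177, -0.001, 0.003]
contact_force: [0.6, -0.3, -2.8]
gripper_width: 0.256
t 15.6333 target [0.398 0.246 0.101] tcp [0.5527 0.0245 0.176 ] dworld [-0.1547  0.2215 -0.075 ] F [ 0.6 -0.3 -2.8] w 23.8
rotvec tool deg [ 0.34 -0.14 52.03] | off now [-0.2221 -0.1543  0.0742] | off after rot [-0.2579  0.0804  0.075 ]
[-0.17342711  0.4506907   0.03261196  2.03710592 -0.01466486  0.65746417
 -0.48798985]
side ['fx', 'fy', 'cx', 'cy', 'world_from_camera']
```

View pics/s3c.png

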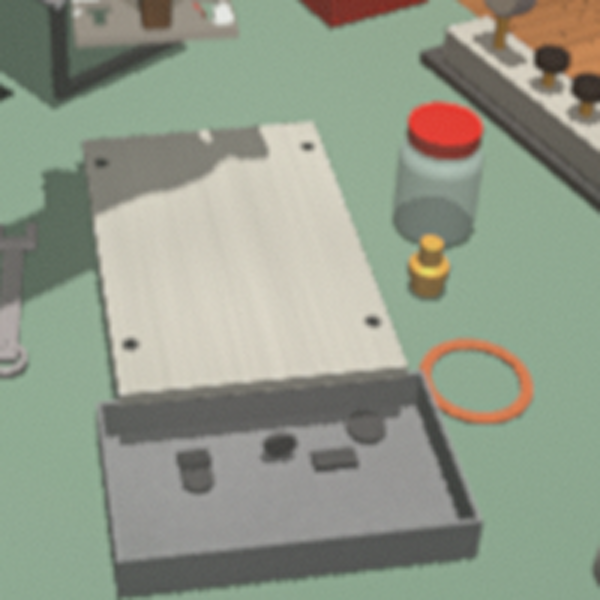

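The plate is clear and all five chips lie in the tray; the last two are at (193,461) and (198,480). On to the mat, backing off in x first to stay clear of the easel.

```bash

python3 -m pendant '[{"offset":[-0.029,0.011,0],"dr":[0,0,0],"claw":1},{"offset":[-0.029,0.011,0],"dr":[0,0,0],"claw":1},{"offset":[-0.029,0.011,0],"dr":[0,0,0],"claw":1},{"offset":[-0.029,0.011,0],"dr":[0,0,0],"claw":1},{"offset":[-0.02,0,0],"dr":[0,0,0],"claw":1},{"offset":[-0.013,-0.03,0],"dr":[0,0,0],"claw":1},{"offset":[-0.013,-0.034,0],"dr":[0,0,0],"claw":1},{"offset":[-0.013,-0.034,0],"dr":[0,0,0],"claw":1},{"offset":[-0.013,-0.034,0],"dr":[0,0,0],"claw":1},{"offset":[-0.013,-0.034,0],"dr":[0,0,0],"claw":1}]'
python3 -m pendant '[{"offset":[0,0,0],"dr":[0,0,6.8],"claw":1},{"offset":[0,0,0],"dr":[0,0,6.8],"claw":1},{"offset":[0,0,0],"dr":[0,0,6.8],"claw":1},{"offset":[0,0,0],"dr":[0,0,6.8],"claw":1},{"offset":[0,0,0],"dr":[0,0,6.8],"claw":1},{"offset":[0,0,0],"dr":[0,0,6.8],"claw":1},{"offset":[0,0,0],"dr":[0,0,6.8],"claw":1}]'
python3 -c "
from h import *
todo(mat(.02)); print(read_state()['q'])"
```

```text
time_s: 16.52
tcp_pos: [0.3952, 0.2208, 0.1744]
tcp_rot: [0.985, -0.171, -0.001, 0.001]
contact_force: [1.4, -0.3, -2.7]
gripper_width: 0.258
time_s: 17.1
tcp_pos: [0.3915, 0.2316, 0.1742]
tcp_rot: [0.828, -0.561, -0.002, -0.001]
contact_force: [0.1, 0.4, -1.9]
gripper_width: 0.259
t 17.1 target [0.398 0.246 0.041] tcp [0.3915 0.2316 0.1742] dworld [ 0.0065  0.0144 -0.1332] F [ 0.1  0.4 -1.9] w 24.1
rotvec tool deg [0.01 0.22 4.2 ] | off now [-0.0105 -0.0113  0.1333] | off after rot [-0.0118 -0.0105  0.1332]
[-0.84818492  0.35730847  0.25381733  2.257359   -0.17780292  0.5435752
 -1.64756701]
```

```bash

python3 -m pendant '[{"offset":[-0.006,-0.006,0.01],"dr":[0,0.1,3],"claw":1},{"offset":[-0.005,-0.005,0.025],"dr":[0,0.1,1],"claw":1},{"offset":[0,0,0.03],"dr":[0,0,0],"claw":1},{"offset":[0,0,0.03],"dr":[0,0,0],"claw":1},{"offset":[0,0,0.025],"dr":[0,0,0],"claw":1},{"offset":[0,0,0.01],"dr":[0,0,0],"claw":1},{"offset":[0,0,0],"dr":[0,0,0],"claw":1}]'
python3 -c "
from h import *
todo(mat(0))"
```

```text
time_s: 17.68
tcp_pos: [0.398, 0.2485, 0.041]
tcp_rot: [0.806, -0.592, 0.0, -0.004]
contact_force: [-0.5, -0.5, -2.1]
gripper_width: 0.259
t 17.6833 target [0.398 0.246 0.021] tcp [0.398  0.2485 0.041 ] dworld [ 0.     -0.0025 -0.02  ] F [-0.5 -0.5 -2.1] w 24.1
rotvec tool deg [-0.35  0.21 -0.25] | off now [0.0025 0.0009 0.0199] | off after rot [0.0024 0.0007 0.02  ]
```

```bash

python3 -m pendant '[{"offset":[0.002,0,0.01],"dr":[-0.3,0.2,0],"claw":1},{"offset":[0,0,0.008],"dr":[-0.1,0,0],"claw":1},{"offset":[0,0,0.003],"dr":[0,0,0],"claw":1},{"offset":[0,0,0.001],"dr":[0,0,0],"claw":1}]'
python3 -c "
from h import *
todo(mat(0))"
```

```text
time_s: 18.02
tcp_pos: [0.3983, 0.2466, 0.0208]
tcp_rot: [0.806, -0.592, -0.001, -0.0]
contact_force: [-2.3, -1.2, 18.6]
gripper_width: 0.254
t 18.0167 target [0.398 0.246 0.021] tcp [0.3983 0.2466 0.0208] dworld [-0.0003 -0.0006  0.0002] F [-2.3 -1.2 18.6] w 23.6
rotvec tool deg [ 0.02  0.09 -0.21] | off now [ 0.0005  0.0005 -0.0002] | off after rot [ 0.0005  0.0005 -0.0002]
```

```bash

python3 -m pendant '[{"offset":[0,0,-0.0003],"dr":[0,0,0],"claw":1},{"offset":[0,0,0],"dr":[0,0,0],"claw":-0.4},{"offset":[0,0,0],"dr":[0,0,0],"claw":-0.4},{"offset":[0,0,0],"dr":[0,0,0],"claw":-0.4},{"offset":[0,0,0],"dr":[0,0,0],"claw":-0.4},{"offset":[0,0,0],"dr":[0,0,0],"claw":-0.4},{"offset":[0,0,0],"dr":[0,0,0],"claw":-0.4},{"offset":[0,0,0],"dr":[0,0,0],"claw":-0.4}]'
python3 -m pendant '[{"offset":[0,0,-0.006],"dr":[0,0,0],"claw":-0.4},{"offset":[0,0,-0.015],"dr":[0,0,0],"claw":-0.4},{"offset":[0,0,-0.025],"dr":[0,0,0],"claw":-0.4},{"offset":[0,0,-0.035],"dr":[0,0,0],"claw":-0.4},{"offset":[0,0,-0.035],"dr":[0,0,0],"claw":-0.4},{"offset":[0,0,-0.035],"dr":[0,0,0],"claw":-0.4},{"offset":[0,0,-0.03],"dr":[0,0,0],"claw":-0.4},{"offset":[0,0,0],"dr":[0,0,0],"claw":-0.4},{"offset":[0,0,0],"dr":[0,0,0],"claw":-0.4}]'
python3 -c "
from h import *
todo(mat(.1))
shot('side','s4');shot('wrist','w4')
a=cv2.imread('pics/s4.png');b=cv2.imread('pics/w4.png'); cv2.imwrite('pics/f.png',np.hstack([cv2.resize(a[180:410,150:430],(400,329)),cv2.resize(b,(400,300))[:,:].copy() if 0 else cv2.copyMakeBorder(cv2.resize(b,(400,300)),0,29,0,0,0)]))"
```

```text
time_s: 18.68
tcp_pos: [0.3998, 0.2481, 0.0246]
tcp_rot: [0.806, -0.592, 0.0, -0.003]
contact_force: [-0.8, -0.4, 0.1]
gripper_width: 0.683
time_s: 19.43
tcp_pos: [0.3979, 0.2454, 0.215]
tcp_rot: [0.806, -0.593, -0.002, -0.001]
contact_force: [0.3, -0.7, -0.2]
gripper_width: 0.702
t 19.4333 target [0.398 0.246 0.121] tcp [0.3979 0.2454 0.215 ] dworld [ 0.0001  0.0006 -0.094 ] F [ 0.3 -0.7 -0.2] w 65.3
rotvec tool deg [-0.01  0.23 -0.28] | off now [-0.0002 -0.0002  0.094 ] | off after rot [-0.0006 -0.0003  0.094 ]
side ['fx', 'fy', 'cx', 'cy', 'world_from_camera']
wrist ['fx', 'fy', 'cx', 'cy', 'world_from_camera']
```

View pics/f.png

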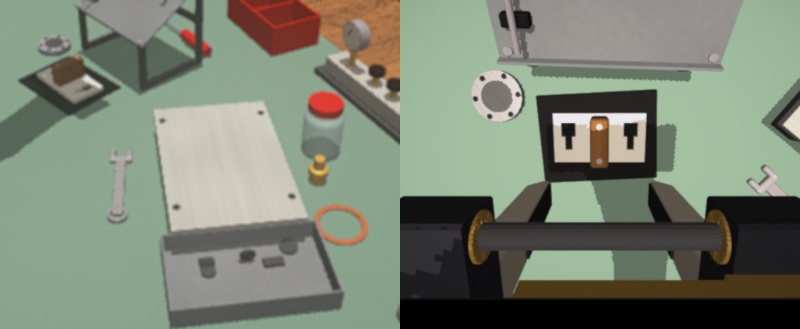

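The scraper lies flat near the middle of the mat and is released. All five chips are in the tray and the bystanders are in place, so I'm handing in.

```bash
python3 -c "
from workcell import *
print(finish_job())"
```

```text
the job is handed in; nothing more can be done
None
```

The job is handed in at about 19.5 s of the 58 s allowed. I took the scraper off the easel studs, wiped all five chips into the tray in two level passes, and laid it sole down on the mat and let go.

- **Chips:** the last pictures show the plate empty and all five chips in the tray. Three went over in the first pass and two in the second. In the second pass the sole hovered up to about 0.8 mm over the plate rather than touching it; it still carried both chips over.
- **Scraper:** the last pictures show it flat and well inside the mat. By the arm's reading it was set down within 1 mm of the middle as I had measured it. My mat measurement fitted the picture to about 1.5 pixels, a few millimetres.
- **Robot:** the gripper is open about 190 mm above the scraper and touches nothing. The highest force I read was about 19 N, when pressing the scraper onto the mat.
- **Bystanders:** the blank, wrench, jar, fitting and gasket look unmoved in the pictures. The screwdriver behind the easel is only partly visible, so I judged it by its red handle alone.

No check failed. Two early measurements disagreed. The top picture put the easel's turn at 15°, and the wrist camera suggested about 14.5°, which I used. A two-point fit on the grip in the same top picture was poor, so I ignored it.

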